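# Slide the battery pack into the transmitter's shoe until the catch holds it

### The job

Two transmitter housings are bolted to jig plates on the bench: one already has its battery pack latched in the shoe on its lid, on the other the pack only lies on the lid in front of the shoe. Push that loose pack along the lid, under the lips of the shoe and up to the contact block, until the spring catch snaps up behind it. Leave the finished housing, its pack and the tools and parts on the bench where they are.

Things in the scene. Friction and masses are not known exactly. Their poses are not given: they have to be found in the camera images.
- pack_a: the loose battery pack, dark plastic, 0.3 kg (+-25 %): foot plate 72 (x) x 62 (y) x 5 mm, on it a body 72 x 46 mm, top 42 mm above the underside. Starts flat on the lid of housing_a, short of the rails, up to 9 mm off the shoe's middle line and turned up to 9 degrees. Origin: centre of the foot's underside; x to the front (contact) end, z up
- housing_a: die-cast grey housing, 220 x 120 x 80 mm, two cable glands at its far end, bolted to a fixed dark steel jig plate 270 x 160 x 10 mm. The one with the empty shoe. Origin: centre of the plate's underside; x along the shoe, the way the pack is pushed (away from the robot, up to 26 degrees either side), z up. Flat lid at z = 90 mm, x = -110 to 110 mm
- mouth_a (a point): middle of the shoe's mouth on the lid, x = -22 mm in the housing's frame, axes as the housing's. Flared guides narrow from 92 mm wide here to 66 mm in 25 mm; then two rails 66 mm apart, 10 mm high, run 89 mm to the contact block (28 mm high, face 114 mm from here). Lips on the rails, underside 7 mm above the lid, leave 54 mm open between; the foot runs under them
- home_a (a point): on the lid of housing_a, where the pack's origin is when home (x = 55 mm in the housing's frame, axes as the housing's). The pack's rear end is then 36 mm nearer the mouth; it has 1.3 mm of play either way between contact block and catch
- catch_a (a joint): spring catch of shoe a (m): 0 is up (free, or latched behind the pack), 0.002 to 0.005 when the pack holds it down. Springs up (spring 3 N up, 6 N down) once the pack's rear end has passed. Sliding the pack takes 1 or 2 N, up to about 5 N over the catch. Whatever pushes the pack should stay 7 mm or more above the lid. The ribbed tab beside the shoe (y = -49 mm) moves with it: do not press
- catch_edge_a (a point): top edge of catch a's square face, on the shoe's middle line, about 5 mm above the lid when up; the face looks to the contact block. The steel catch is 16 mm wide, with a ramp 10 mm long that rises from the lid on the mouth's side
- pack_b: the other battery pack, just the same, already latched in the shoe of housing_b. Origin and axes as for pack_a; to be left alone
- housing_b: die-cast grey housing, 220 x 120 x 80 mm, two cable glands at its far end, bolted to a fixed dark steel jig plate 270 x 160 x 10 mm. The finished one, the same in all as housing_a; which of the two is on the left changes. Origin and axes as for housing_a
- home_b (a point): the home position of pack_b on housing_b, as home_a on housing_a
- catch_b (a joint): spring catch of shoe b, as catch_a; up (0) and latched behind pack_b
- screwdriver: black-handled screwdriver 200 mm long and 26 mm thick lying between the two jig plates; origin under its middle; a bystander
- gland_nut: steel ring nut 32 mm across, 8 mm high, flat on the bench between the far ends of the jig plates; origin under its centre; a bystander
- gland: steel cable gland 28 mm across, 38 mm high, standing on the bench at the side; origin under its centre; a bystander
- threadlock: small white bottle 30 mm across, 75 mm high, standing on the bench at the side; origin under its centre; a bystander
- spanner: flat steel spanner 160 mm long on the bench at the side; origin under its middle; a bystander
- screw_tray: grey tray 110 x 75 x 22 mm with screws on the bench at the side; origin under its centre; a bystander
There are look-alikes about, which are no part of the job. Leave any green or purple look-alike of the pack_a alone.

How it is judged:
By the outcome, as a careful person would: the job done as asked, in the order asked, and still so for the second after the job is handed in, with the robot touching nothing.
It also fails if it takes over 38 s, if anything falls off the work surface, if the arm or the gripper's body presses on something with over 40 N, if the wrist force passes 120 N, or if a joint passes its speed limit or range.

### The arm

A 6-joint arm with a two-finger parallel gripper is mounted at the origin on the work surface. World frame = base frame: x ahead of the robot, y to its left, z up, the work surface at z = 0. Lengths are in mm, angles in rad, forces in N, time in s.
With the tool pointing down it reaches from about 300 to 775 mm from the base axis. Payload 14.6 kg.
Tool frame: the origin (TCP) lies midway between the tips of the shut fingers; the grasp point (between the pads) lies 19 mm behind it; x points along the fingers, z is the direction in which the jaws open and shut, and the axes are right-handed (so a half turn about x gives the same grasp; the last joint's range is limited). The gripper opens to 94 mm and grips with 3 to 60 N. Pads are 16 mm wide; open, the fingers measure 119 mm over their backs; the gripper's body (75 mm by 177 mm) begins 78 mm behind the grasp point.
Start: joints at [1.043, 0.3, 1.521, -0, 1.321, -0.067], TCP at [244.562, 492.624, 205.446] pointing down, gripper open.
Joint ranges: [-3.03, 3.03], [-0.79, 2.21], [0.23, 2.52], [-1.04, 4.18], [0, 3.07], [-2.55, 2.55]. Speed limits (rad/s): [2.22, 2.22, 2.57, 3.14, 3.14, 3.14].

### API

Orientations are given as [roll, pitch, yaw] about the fixed x, y, z axes, in that order (R = Rz(yaw) Ry(pitch) Rx(roll)).
In Python, from cell import * gives the robot as it stands.
- The arm moves only by the tool play_rows, never from a script. Its argument "motion" is one flat list of numbers, 7 for each row, row after row: the turn, a rotation vector about the tool's x, y, z in rad, then the shift along the tool's x, y, z in m, then the closure, from -1 (fully open) to 1 (shut), so that 0 is half open. In form: [rx, ry, rz, x, y, z, fingers, rx, ry, rz, x, y, z, fingers, ...]. A call has 1 to 20 rows; each row shifts and turns the pose as measured when the row begins, along the tool's axes as they then stand; what a row does not reach is not made up. A row lasts 1/10 s, in which the tool goes at most 50 mm and 8.59 degrees, less where a joint would pass 70% of its speed; a pose out of reach is approached as far as the arm can. A call with a gripper value outside its range is refused whole. The fingers move at their own pace and stop on an object; "newtons" is the grip in N (left out, the last holds). Time passes only in rows, so rows that do not move let the fingers close. It gives the time, the measured TCP pose, the force and the opening at its end, in the units of the state.
- read_state(): the state, without advancing time (a new reading comes with each control period).
- camera(name): name is "scene" or "side" or "wrist"; returns (picture, depth): 480x640x3 uint8, blue, green, red; 480x640 float32, mm along the optical axis (not along the pixel's ray), 0 where there is no reading.
- camera_params(name): a dict with "fx", "fy", "cx", "cy" (pixels), "T" (4x4, takes a point from camera to world coordinates). Camera axes: x right, y down, z forward; pixel columns grow to the right and rows downward; lengths in mm; the calibration is good to about 2 mm. The wrist camera is an equidistant fisheye: a pixel r from the principal point sees the ray r / f radians off the axis. A picture is of the moment at which its call begins: read the wrist's pose just before it. camera_params takes no time and is no camera call; for the wrist camera it gives the pose at the moment of the call.
- sign_off(): hands the job in, once; it reports no verdict.
Trained networks look in the newest picture that a camera, given by its name, has taken for a name from the list of things; names that differ only in an ending like _2 or _b are one class to them, and where a whole thing is asked for, a point or a joint stands for the part that bears it (a point fixed in the world has none). Each returns a list of dicts, best first, with "conf" (0 to 1); they miss things now and then, are a little off and sometimes report something else, mostly with a low value. They report only what shows in the picture. A call takes as long as a camera call. They do not tell look-alikes from the thing itself.
- masks_of(camera, name): "region" (480x640 bool, what is visible of it).
- place_of(camera, name): "at" ([x, y, z] in mm, in the coordinates of the camera as it stood for that picture, good to about 4 mm: a listed point, or the origin of a listed thing).
The state is a dict: "clock": time; "joints": joint angles; "qd": joint speeds; "effort": joint torques, N m; "eef_pos": TCP position; "eef_rot": TCP orientation; "wrist_force": force on the tool from outside, world axes, zero at the start; "moment": the same for the moment, N m; "finger_gap": finger opening in mm.
Only numpy, scipy, OpenCV 4.12 (cv2) and the standard library are available. Lean on these libraries where they do the work, as an engineer would, in place of code of your own. Each camera call takes 0.05 s, during which the arm holds its last target.

## Working session

There is one attempt and no reset: what is moved stays moved. The work goes in short steps, Python scripts to look and compute and a tool call to move; the robot and the scene stay as the last step left them, time stands still between calls to the robot, and variables do not carry over. Pictures are saved under pics/ and viewed, and the job is handed in when it is done.

Besides the shell and the picture viewer there is one more tool, called after "Request:" by a JSON object that holds its "name" and its "arguments", one argument or row to a line. play_rows: Moves the arm, as the interface text tells. Its arguments: {"type":"object","properties":{"motion":{"type":"array","items":{"type":"number"}},"newtons":{"type":"number"}},"required":["motion"]}

```bash
ls; mkdir -p pics; python3 - <<'E'
from cell import *
import cv2
s=read_state();print(s)
for n in ["scene","side"]:
    p,d=camera(n);cv2.imwrite(f"pics/{n}0.png",p)
    P=camera_params(n);print(n,P)
    import numpy as np
    for t in ["pack_a","housing_a","mouth_a","home_a","catch_edge_a"]:
        for r in place_of(n,t)[:4]:
            a=np.array(r["at"]);w=P["T"]@np.r_[a,1]
            print(t,round(r["conf"],2),w[:3].round(0),(P["fx"]*a[0]/a[2]+P["cx"]).round(),(P["fy"]*a[1]/a[2]+P["cy"]).round())
print(read_state()["clock"])
E
```

```text
pics
{'clock': 0.0, 'joints': array([ 1.04341471e+00,  3.00467127e-01,  1.52161011e+00,  1.54227255e-05,
        1.32069690e+00, -6.66024777e-02]), 'qd': array([ 4.88155145e-04,  2.18629334e-04, -1.11159719e-03, -1.71942956e-05,
       -1.08970769e-03, -1.05597438e-03]), 'effort': array([ 3.82253011e-04, -5.31804121e+01, -3.52742600e+01,  7.09018693e-02,
        2.43693794e-02, -1.24414046e-04]), 'eef_pos': array([244.41727263, 492.40089334, 204.87623118]), 'eef_rot': array([ 3.06234713,  1.56961475, -2.11082481]), 'wrist_force': array([-0.98752452, -0.42851239, -0.44206868]), 'moment': array([-0.04115517, -0.00179091, -0.05559549]), 'finger_gap': 93.97688251071995}
scene {'fx': 490.70432895545554, 'fy': 490.70432895545554, 'cx': 324.1552916119921, 'cy': 245.48690455020892, 'T': array([[-7.67451654e-01,  4.07032293e-01, -4.95320776e-01,
         1.06529948e+03],
       [ 6.40813315e-01,  5.10400096e-01, -5.73454478e-01,
         6.37076901e+02],
       [ 1.93972805e-02, -7.57506736e-01, -6.52539111e-01,
         8.23457210e+02],
       [ 0.00000000e+00,  0.00000000e+00,  0.00000000e+
[... 722 characters left out ...]
    [-6.07546621e-01, -5.82876629e-01,  5.39575703e-01,
        -7.42174482e+02],
       [-8.15959180e-04, -6.78865011e-01, -7.34262645e-01,
         1.09103148e+03],
       [ 0.00000000e+00,  0.00000000e+00,  0.00000000e+00,
         1.00000000e+00]])}
pack_a 0.97 [313. 178.  -2.] 232.0 254.0
pack_a 0.96 [ 479. -203.   88.] 369.0 292.0
pack_a 0.77 [ 708. -426.   -2.] 496.0 327.0
pack_a 0.61 [ 293. -212.   -1.] 309.0 356.0
housing_a 0.92 [565. 179.   3.] 305.0 214.0
housing_a 0.9 [ 542. -198.   -4.] 384.0 301.0
mouth_a 0.79 [ 523. -201.   87.] 382.0 283.0
home_a 0.83 [623. 181.  86.] 320.0 184.0
home_a 0.68 [ 600. -185.   88.] 400.0 264.0
catch_edge_a 0.61 [ 562. -192.   95.] 391.0 271.0
0.6
```

View pics/scene0.png

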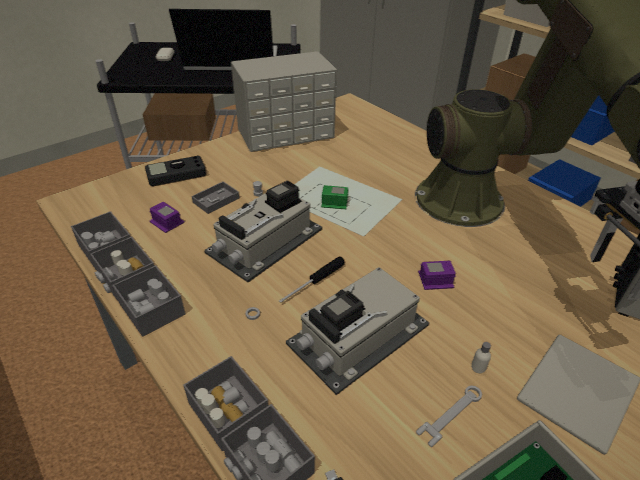

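View pics/side0.png

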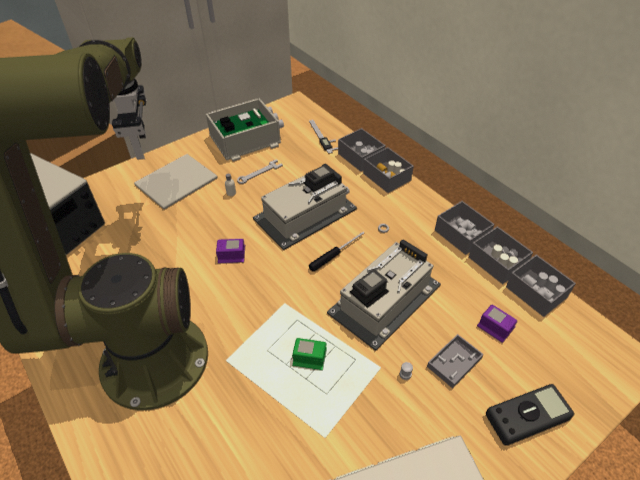

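```bash
python3 - <<'E'
import cv2
a=cv2.imread("pics/side0.png")[200:400,290:490];cv2.imwrite("pics/crop0.png",cv2.resize(a,None,fx=3,fy=3,interpolation=cv2.INTER_CUBIC))
E
```

```text
(no output)
```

View pics/crop0.png

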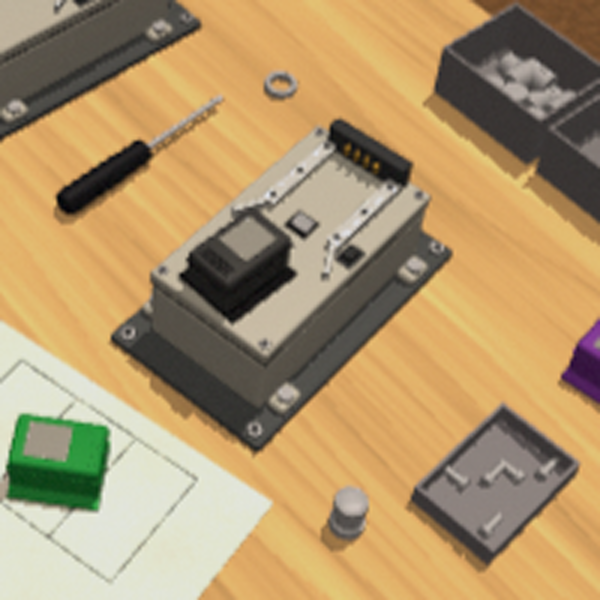

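Dark packs or look-alikes in the side view are:
- loose dark pack on the lid with the empty shoe, at (369,292)
- latched dark pack on the other housing, at (320,184)
- green at (309,356)
- purple at (232,254) and (496,327)

I choose (369,292), and the crop confirms it: dark pack, empty rails ahead, catch visible. Next I measure its pose.

```bash
cat >h.py <<'E'
from cell import *
import numpy as np,cv2
def cloud(n,save=None):
    P=camera_params(n);p,d=camera(n)
    if save: cv2.imwrite(save,p)
    v,u=np.mgrid[:480,:640]
    if n=="wrist":
        x=(u-P["cx"])/P["fx"];y=(v-P["cy"])/P["fy"];r=np.hypot(x,y)+1e-9
        t=np.tan(r)/r;c=np.stack([x*t*d,y*t*d,d],-1)
    else: c=np.stack([(u-P["cx"])/P["fx"]*d,(v-P["cy"])/P["fy"]*d,d],-1)
    w=c@P["T"][:3,:3].T+P["T"][:3,3]
    w[d<=0]=np.nan
    return p,w
def rect(pts):
    (c,s,a)=cv2.minAreaRect(pts.astype(np.float32))
    return np.round(c,1),np.round(s,1),round(a,1)
E
python3 - <<'E'
from h import *
for n in ["scene","side"]:
    p,w=cloud(n)
    roi=(w[...,0]>380)&(w[...,0]<720)&(w[...,1]>-320)&(w[...,1]<-90)
    z=w[...,2]
    h=np.histogram(z[roi&(z>60)],bins=np.arange(60,150,2));print(list(zip(h[1][:-1],h[0])))
    L=roi&(z>84)&(z<96)
    print("lid",np.median(z[L]),rect(w[L][:,:2]))
    T=roi&(z>120)&(z<140)
    T&=(w[...,0]<560)
    print("top",np.median(z[T]),T.sum(),rect(w[T][:,:2]))
E
```

```text
[(np.int64(60), np.int64(74)), (np.int64(62), np.int64(61)), (np.int64(64), np.int64(57)), (np.int64(66), np.int64(60)), (np.int64(68), np.int64(76)), (np.int64(70), np.int64(73)), (np.int64(72), np.int64(72)), (np.int64(74), np.int64(66)), (np.int64(76), np.int64(46)), (np.int64(78), np.int64(54)), (np.int64(80), np.int64(51)), (np.int64(82), np.int64(65)), (np.int64(84), np.int64(56)), (np.int64(86), np.int64(74)), (np.int64(88), np.int64(333)), (np.int64(90), np.int64(676)), (np.int64(92), np.int64(384)), (np.int64(94), np.int64(135)), (np.int64(96), np.int64(112)), (np.int64(98), np.int64(112)), (np.int64(100), np.int64(183)), (np.int64(102), np.int64(95)), (np.int64(104), np.int64(43)), (np.int64(106), np.int64(41)), (np.int64(108), np.int64(33)), (np.int64(110), np.int64(40)), (np.int64(112), np.int64(38)), (np.int64(114), np.int64(46)), (np.int64(116), np.int64(75)), (np.int64(118), np.int64(85)), (np.int64(120), np.int64(39)), (np.int64(122), np.int64(26)), (np.int64(124), np.int64(26)), (np.int64(126), np.int64(20)), (np.int64(128), np.int64(26)), (np.int64(130), np.int64(74
[... 1208 characters left out ...]
(112), np.int64(31)), (np.int64(114), np.int64(68)), (np.int64(116), np.int64(72)), (np.int64(118), np.int64(52)), (np.int64(120), np.int64(31)), (np.int64(122), np.int64(17)), (np.int64(124), np.int64(20)), (np.int64(126), np.int64(48)), (np.int64(128), np.int64(108)), (np.int64(130), np.int64(176)), (np.int64(132), np.int64(114)), (np.int64(134), np.int64(37)), (np.int64(136), np.int64(4)), (np.int64(138), np.int64(0)), (np.int64(140), np.int64(0)), (np.int64(142), np.int64(0)), (np.int64(144), np.int64(0)), (np.int64(146), np.int64(0))]
lid 89.61524855794062 (array([ 544.2, -198.3]), array([222.5, 121.6]), 9.6)
top 130.54736707124437 547 (array([ 478.4, -205.3]), array([73.9, 48.7]), 5.0)
```

```bash
cat >>h.py <<'E'
from scipy.spatial.transform import Rotation as Ro, Slerp
def target_R(yaw):  # tool x down, z = +-(pack y)
    x=np.array([0,0,-1.]);out=[]
    for s in (1,-1):
        z=s*np.array([-np.sin(yaw),np.cos(yaw),0]);out.append(np.stack([x,np.cross(z,x),z],1))
    return out
def plan(pos,yaw,n,grip=-1,vmax=45):
    s=read_state();R0=Ro.from_euler("xyz",s["eef_rot"]);p0=s["eef_pos"]
    c=[Ro.from_matrix(m) for m in target_R(yaw)]
    R1=min(c,key=lambda r:(R0.inv()*r).magnitude())
    tot=(R0.inv()*R1).as_rotvec();d=np.array(pos)-p0
    print("dist",np.linalg.norm(d).round(1),"rot deg",np.degrees(tot).round(1),"pos",p0.round(1))
    for i in range(n):
        R=R0*Ro.from_rotvec(tot*i/n)
        row=np.r_[tot/n,R.inv().apply(d/n)/1000]
        print(", ".join(f"{v:.4f}" for v in row)+f", {grip},")
E
python3 - <<'E'
from h import *
plan([440,-212,260],np.radians(9.4),18)
E
```

```text
dist 733.3 rot deg [-35.8   0.    0. ] pos [244.6 492.6 205.5]
-0.0347, 0.0000, 0.0000, -0.0030, -0.0271, -0.0302, -1,
-0.0347, 0.0000, 0.0000, -0.0030, -0.0261, -0.0312, -1,
-0.0347, 0.0000, 0.0000, -0.0030, -0.0250, -0.0320, -1,
-0.0347, 0.0000, 0.0000, -0.0030, -0.0238, -0.0329, -1,
-0.0347, 0.0000, 0.0000, -0.0030, -0.0227, -0.0337, -1,
-0.0347, 0.0000, 0.0000, -0.0030, -0.0215, -0.0345, -1,
-0.0347, 0.0000, 0.0000, -0.0030, -0.0203, -0.0352, -1,
-0.0347, 0.0000, 0.0000, -0.0030, -0.0191, -0.0359, -1,
-0.0347, 0.0000, 0.0000, -0.0030, -0.0178, -0.0365, -1,
-0.0347, 0.0000, 0.0000, -0.0030, -0.0165, -0.0371, -1,
-0.0347, 0.0000, 0.0000, -0.0030, -0.0152, -0.0377, -1,
-0.0347, 0.0000, 0.0000, -0.0030, -0.0139, -0.0382, -1,
-0.0347, 0.0000, 0.0000, -0.0030, -0.0126, -0.0386, -1,
-0.0347, 0.0000, 0.0000, -0.0030, -0.0112, -0.0390, -1,
-0.0347, 0.0000, 0.0000, -0.0030, -0.0099, -0.0394, -1,
-0.0347, 0.0000, 0.0000, -0.0030, -0.0085, -0.0397, -1,
-0.0347, 0.0000, 0.0000, -0.0030, -0.0071, -0.0400, -1,
-0.0347, 0.0000, 0.0000, -0.0030, -0.0057, -0.0402, -1,
```

Request:
{"name": "play_rows", "arguments": {
  "motion": [-0.035,0,0,-0.003,-0.027,-0.03,-1,-0.035,0,0,-0.003,-0.026,-0.031,-1,-0.035,0,0,-0.003,-0.025,-0.032,-1,-0.035,0,0,-0.003,-0.024,-0.033,-1,-0.035,0,0,-0.003,-0.023,-0.034,-1,-0.035,0,0,-0.003,-0.0215,-0.0345,-1,-0.035,0,0,-0.003,-0.02,-0.035,-1,-0.035,0,0,-0.003,-0.019,-0.036,-1,-0.035,0,0,-0.003,-0.018,-0.0365,-1,-0.035,0,0,-0.003,-0.0165,-0.037,-1,-0.035,0,0,-0.003,-0.015,-0.038,-1,-0.035,0,0,-0.003,-0.014,-0.038,-1,-0.035,0,0,-0.003,-0.0125,-0.0385,-1,-0.035,0,0,-0.003,-0.011,-0.039,-1,-0.035,0,0,-0.003,-0.01,-0.0395,-1,-0.035,0,0,-0.003,-0.0085,-0.04,-1,-0.035,0,0,-0.003,-0.007,-0.04,-1,-0.035,0,0,-0.003,-0.006,-0.04,-1],
  "newtons": 12
}}

```text
clock: 2.5
eef_pos: [454.4, -234.4, 263.8]
eef_rot: [-1.874, 1.562, -0.103]
wrist_force: [0.8, 0.3, -0.3]
finger_gap: 94.1
```

```bash
python3 - <<'E'
from h import *
s=read_state();print(s["clock"],s["eef_pos"],s["wrist_force"])
p,w=cloud("wrist","pics/w1.png")
z=w[...,2];roi=(w[...,0]>380)&(w[...,0]<720)&(w[...,1]>-320)&(w[...,1]<-90)
for n,a,b in (("lid",86,94),("top",127,136)):
    T=roi&(z>a)&(z<b)&((w[...,0]<570)|(n=="lid"))
    print(n,T.sum(),np.median(z[T]),rect(w[T][:,:2]))
P=camera_params("wrist");print(P["T"].round(2).tolist())
for t in ["pack_a","mouth_a","home_a","catch_edge_a","housing_a"]:
    for r in place_of("wrist",t)[:2]: print(t,round(r["conf"],2),(P["T"]@np.r_[r["at"],1])[:3].round(1))
plan([480.5,-203,190],np.radians(4.5),6)
E
```

```text
2.5 [ 454.41334682 -234.43805337  263.78250016] [ 0.80705272  0.3088717  -0.3367905 ]
lid 12696 90.22999689892563 (array([ 544.5, -195.9]), array([218. , 120.3]), 9.8)
top 3739 132.11738834111196 (array([ 479.7, -202.6]), array([71.7, 46.8]), 3.9)
[[-0.2, 0.94, 0.29, 371.29], [0.98, 0.19, 0.06, -254.81], [-0.0, 0.3, -0.96, 442.1], [0.0, 0.0, 0.0, 1.0]]
pack_a 0.98 [ 295.6 -214.5    0.3]
pack_a 0.77 [314.6 170.7   0.7]
home_a 0.79 [ 606.1 -194.    90.4]
catch_edge_a 0.56 [ 560.2 -196.1   94.2]
housing_a 0.85 [570.7 175.7   3.5]
dist 83.2 rot deg [ 6.9 -0.1  0.4] pos [ 454.1 -231.7  263.5]
0.0202, -0.0003, 0.0013, 0.0123, -0.0052, 0.0038, -1,
0.0202, -0.0003, 0.0013, 0.0123, -0.0051, 0.0039, -1,
0.0202, -0.0003, 0.0013, 0.0123, -0.0050, 0.0040, -1,
0.0202, -0.0003, 0.0013, 0.0123, -0.0050, 0.0041, -1,
0.0202, -0.0003, 0.0013, 0.0123, -0.0049, 0.0042, -1,
0.0202, -0.0003, 0.0013, 0.0123, -0.0048, 0.0043, -1,
```

View pics/w1.png

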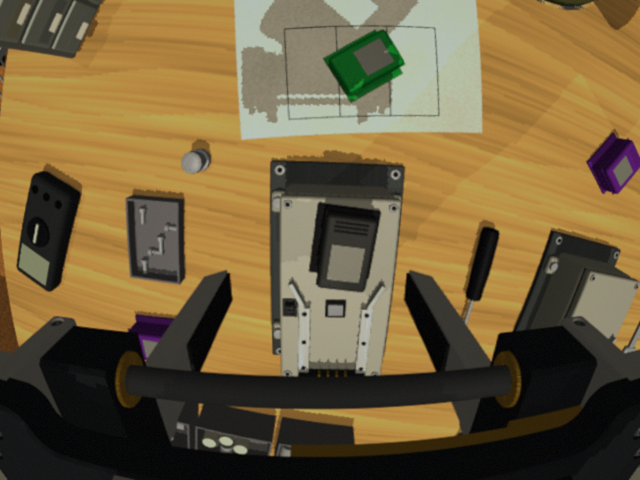

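```bash
python3 - <<'E'
from h import *
plan([480,-203,160],np.radians(4),6)
E
```

```text
dist 110.5 rot deg [ 7.4 -0.1  0.4] pos [ 454.1 -231.7  263.5]
0.0216, -0.0003, 0.0013, 0.0173, -0.0050, 0.0039, -1,
0.0216, -0.0003, 0.0013, 0.0173, -0.0050, 0.0040, -1,
0.0216, -0.0003, 0.0013, 0.0173, -0.0049, 0.0041, -1,
0.0216, -0.0003, 0.0013, 0.0173, -0.0049, 0.0042, -1,
0.0216, -0.0003, 0.0013, 0.0173, -0.0048, 0.0043, -1,
0.0216, -0.0003, 0.0013, 0.0173, -0.0047, 0.0044, -1,
```

Request:
{"name": "play_rows", "arguments": {
  "motion": [0.0216,0,0.001,0.017,-0.005,0.004,-1,0.0216,0,0.001,0.017,-0.005,0.004,-1,0.0216,0,0.001,0.017,-0.005,0.004,-1,0.0216,0,0.001,0.017,-0.005,0.004,-1,0.0216,0,0.001,0.017,-0.005,0.004,-1,0.0216,0,0.001,0.017,-0.005,0.004,-1,0,0,0,0,0,0,-1]
}}

```text
clock: 3.5
eef_pos: [481.6, -194.6, 161.7]
eef_rot: [-2.134, 1.563, -0.491]
wrist_force: [-0.7, 0.2, 0.1]
finger_gap: 93.7
```

```bash
python3 - <<'E'
from h import *
plan([480,-203,109],np.radians(4),5)
E
```

```text
dist 53.4 rot deg [ 0.2 -0.3  0.4] pos [ 481.6 -194.6  161.7]
0.0006, -0.0009, 0.0014, 0.0105, 0.0005, -0.0016, -1,
0.0006, -0.0009, 0.0014, 0.0105, 0.0005, -0.0016, -1,
0.0006, -0.0009, 0.0014, 0.0105, 0.0005, -0.0016, -1,
0.0006, -0.0009, 0.0014, 0.0105, 0.0005, -0.0016, -1,
0.0006, -0.0009, 0.0014, 0.0105, 0.0004, -0.0016, -1,
```

Request:
{"name": "play_rows", "arguments": {
  "motion": [0,0,0.002,0.003,0.001,-0.004,-1,0,-0.001,0.002,0.01,0.0005,-0.004,-1,0,-0.001,0.001,0.013,0,0,-1,0,-0.001,0,0.013,0,0,-1,0,0,0,0.013,0,0,-1,0,0,0,0,0,0,-1]
}}

```text
clock: 4.1
eef_pos: [480.7, -203.3, 108.0]
eef_rot: [-2.148, 1.566, -0.501]
wrist_force: [-0.2, 0.7, 1.0]
finger_gap: 94.2
```

```bash
python3 - <<'E'
from h import *
plan([480,-203,109],np.radians(4),2)
p,w=cloud("wrist","pics/w2.png")
z=w[...,2];roi=(w[...,0]>380)&(w[...,0]<720)&(w[...,1]>-250)&(w[...,1]<-150)
T=roi&(z>127)&(z<136)&((w[...,0]<530))
print(T.sum(),np.median(z[T]),rect(w[T][:,:2]))
E
```

```text
dist 1.2 rot deg [ 0.3 -0.2  0.2] pos [ 480.7 -203.3  108. ]
0.0029, -0.0014, 0.0022, -0.0005, 0.0003, 0.0002, -1,
0.0029, -0.0014, 0.0022, -0.0005, 0.0003, 0.0002, -1,
12927 132.09440194865897 (array([ 478.7, -201.1]), array([79.1, 83.2]), 51.2)
```

View pics/w2.png

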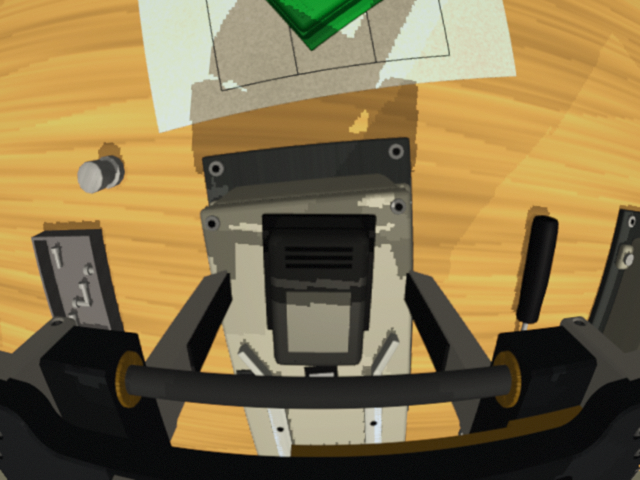

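The pack, seen at about (318,290), sits centred between the fingers. I close on it gently.

Request:
{"name": "play_rows", "arguments": {
  "motion": [0.003,0,0,0,0,0,1,0,0,0,0,0,0,1,0,0,0,0,0,0,1,0,0,0,0,0,0,1,0,0,0,0,0,0,1],
  "newtons": 12
}}

```text
clock: 4.65
eef_pos: [481.8, -203.9, 110.6]
eef_rot: [-2.127, 1.562, -0.484]
wrist_force: [0.7, 0.4, 0.5]
finger_gap: 57.5
```

```bash
python3 - <<'E'
from h import *
s=read_state();print(s["wrist_force"],s["finger_gap"])
y=np.radians(9.6);c=np.array([545.5,-196.2]);u=np.array([np.cos(y),np.sin(y)]);v=np.array([-u[1],u[0]])
d=s["eef_pos"][:2]-c;print("tcp in housing",d@u,d@v)
for yy in np.radians([4,4.5]):
  pass
plan([*(c-66*u),108],y,3,1)
for n in ["scene","side"]:
    p,w=cloud(n,f"pics/{n}3.png")
E
```

```text
[0.74818744 0.36491926 0.53882383] 57.486444074909464
tcp in housing -64.13868247080781 2.9999767822320216
dist 4.4 rot deg [-5.5 -0.3  0.4] pos [ 481.8 -203.9  110.6]
-0.0317, -0.0017, 0.0025, 0.0009, 0.0005, -0.0011, 1,
-0.0317, -0.0017, 0.0025, 0.0009, 0.0006, -0.0010, 1,
-0.0317, -0.0017, 0.0025, 0.0009, 0.0006, -0.0010, 1,
```

Still closing (57.5 mm).

Request:
{"name": "play_rows", "arguments": {
  "motion": [0,0,0,0,0,0,1,0,0,0,0,0,0,1,0,0,0,0,0,0,1]
}}

```text
clock: 5.05
eef_pos: [481.7, -203.9, 110.5]
eef_rot: [-2.129, 1.562, -0.486]
wrist_force: [-0.4, -1.2, -0.6]
finger_gap: 45.8
```

```bash
python3 - <<'E'
from h import *
s=read_state();print(s["wrist_force"],s["finger_gap"])
y=np.radians(9.6);c=np.array([545.5,-196.2]);u=np.array([np.cos(y),np.sin(y)])
plan([*(c-66*u),s["eef_pos"][2]],y,3,1)
E
```

```text
[-0.43952551 -1.18352955 -0.60896278] 45.82905514454308
dist 3.5 rot deg [-5.5 -0.3  0.4] pos [ 481.7 -203.9  110.5]
-0.0318, -0.0017, 0.0024, 0.0000, 0.0005, -0.0011, 1,
-0.0318, -0.0017, 0.0024, 0.0000, 0.0005, -0.0010, 1,
-0.0318, -0.0017, 0.0024, 0.0000, 0.0006, -0.0010, 1,
```

Gripped (45.8 mm). Now I align it with the shoe.

Request:
{"name": "play_rows", "arguments": {
  "motion": [-0.032,0,0,0,0.0005,-0.001,1,-0.032,0,0,0,0.0005,-0.001,1,-0.032,0,0,0,0.0005,-0.001,1,0,0,0,0,0,0,1]
}}

```text
clock: 5.45
eef_pos: [480.7, -206.7, 110.5]
eef_rot: [-2.136, 1.562, -0.394]
wrist_force: [-0.3, -0.4, -0.1]
finger_gap: 46.1
```

```bash
python3 - <<'E'
from h import *
s=read_state();print(s["wrist_force"],s["finger_gap"])
y=np.radians(9.6);c=np.array([545.5,-196.2]);u=np.array([np.cos(y),np.sin(y)])
plan([*(c-20*u),s["eef_pos"][2]],y,4,1)
for n in ["scene","side"]:
    p,w=cloud(n,f"pics/{n}4.png")
    z=w[...,2];b=0 if n=="scene" else -1.5
    roi=(w[...,0]>380)&(w[...,0]<720)&(w[...,1]>-320)&(w[...,1]<-90)
    R=roi&(z>96.5+b)&(z<105+b)&(w[...,0]>530)
    print(n,R.sum())
    for t in ["pack_a","mouth_a","home_a","catch_edge_a"]:
        P=camera_params(n)
        for r in place_of(n,t)[:5]:
            q=(P["T"]@np.r_[r["at"],1])[:3]
            if q[2]>60 and q[1]<0: d=q[:2]-c;print(t,round(r["conf"],2),q.round(1),"hous",(d@u).round(1),(d@np.array([-u[1],u[0]])).round(1))
p,w=cloud("wrist","pics/w4.png")
E
```

```text
[-0.30006842 -0.35471448 -0.06061272] 46.09145083815497
dist 45.7 rot deg [ 0.2 -0.3  0.4] pos [ 480.7 -206.7  110.5]
0.0010, -0.0012, 0.0018, 0.0001, -0.0114, -0.0002, 1,
0.0010, -0.0012, 0.0018, 0.0001, -0.0114, -0.0001, 1,
0.0010, -0.0012, 0.0018, 0.0000, -0.0114, -0.0001, 1,
0.0010, -0.0012, 0.0018, 0.0000, -0.0114, -0.0001, 1,
scene 382
pack_a 0.76 [ 482.5 -201.3   87.5] hous -63.0 5.5
mouth_a 0.55 [ 525.5 -202.    88.1] hous -20.7 -2.4
home_a 0.59 [ 605.7 -187.    91.5] hous 60.9 -1.0
side 211
pack_a 0.8 [ 477.4 -207.3   88.3] hous -69.0 0.4
mouth_a 0.62 [ 522.8 -199.1   88.6] hous -22.9 1.0
home_a 0.56 [ 602.4 -184.5   85.6] hous 58.1 2.1
```

View pics/w4.png

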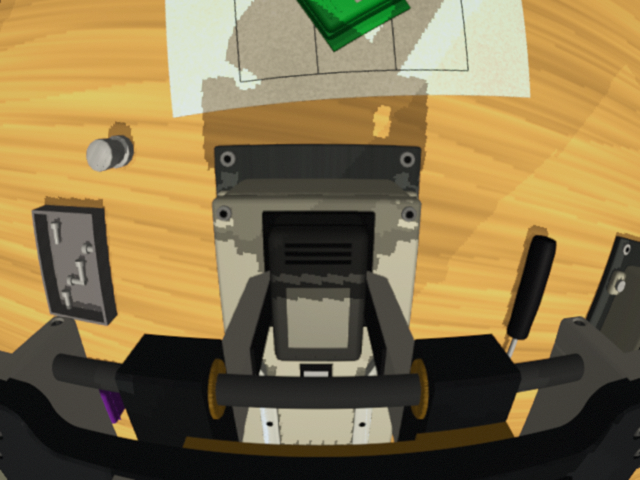

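The pack is centred and square: pack middle at column 319, rail bolts' middle at 316. I slide it in.

Request:
{"name": "play_rows", "arguments": {
  "motion": [0,0,0,0,-0.011,0,1,0,0,0,0,-0.011,0,1,0,0,0,0,-0.011,0,1,0,0,0,0,-0.011,0,1,0,0,0,0,-0.005,0,1,0,0,0,0,0,0,1]
}}

```text
clock: 6.6
eef_pos: [533.5, -197.2, 110.8]
eef_rot: [-2.126, 1.562, -0.384]
wrist_force: [-0.5, 0.2, 2.5]
finger_gap: 46.0
```

```bash
cat >>h.py <<'E'
Y=np.radians(9.6);C=np.array([545.5,-196.2]);U=np.array([np.cos(Y),np.sin(Y)]);V=np.array([-U[1],U[0]])
E
python3 - <<'E'
from h import *
s=read_state();d=s["eef_pos"][:2]-C;print(s["wrist_force"],s["finger_gap"],d@U,d@V)
plan([*(C+10*U),s["eef_pos"][2]],Y,3,1)
p,w=cloud("side","pics/s5.png");cv2.imwrite("pics/s5c.png",cv2.resize(p[200:360,310:470],None,fx=4,fy=4,interpolation=cv2.INTER_CUBIC)[:600])
p,w=cloud("wrist","pics/w5.png")
E
```

```text
[-0.50678808  0.1864516   2.50039325] 45.99544319666296 -11.988430847880425 0.9880918864892688
dist 22.0 rot deg [ 0.2 -0.3  0.4] pos [ 533.5 -197.2  110.8]
0.0013, -0.0015, 0.0024, 0.0001, -0.0073, -0.0004, 1,
0.0013, -0.0015, 0.0024, 0.0000, -0.0073, -0.0003, 1,
0.0013, -0.0015, 0.0024, 0.0000, -0.0073, -0.0003, 1,
```

View pics/s5c.png

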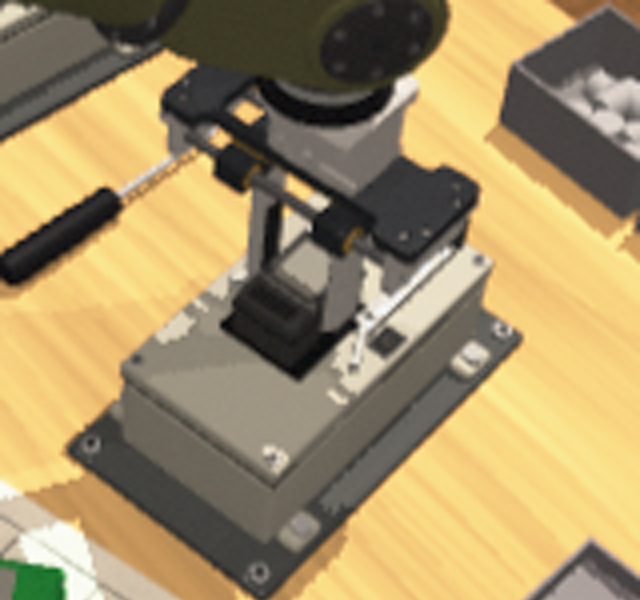

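View pics/w5.png

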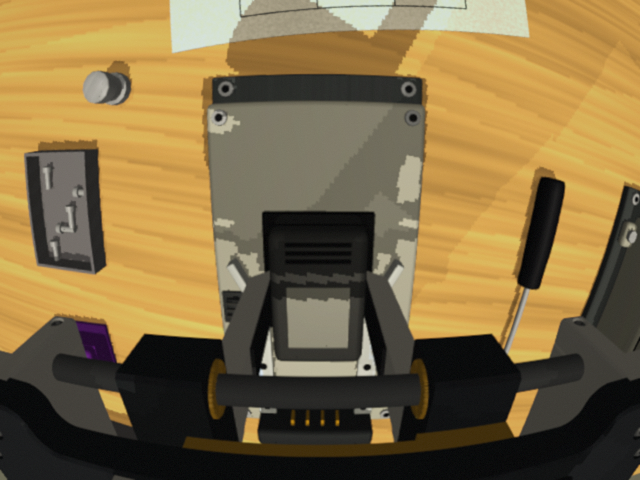

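The pack's front end is in between the rails at low force, so I continue.

Request:
{"name": "play_rows", "arguments": {
  "motion": [0,0,0,0,-0.009,-0.0003,1,0,0,0,0,-0.009,-0.0003,1,0,0,0,0,-0.009,0,1,0,0,0,0,-0.009,0,1,0,0,0,0,-0.007,0,1,0,0,0,0,0,0,1]
}}

```text
clock: 7.3
eef_pos: [578.9, -190.2, 111.3]
eef_rot: [-2.132, 1.562, -0.391]
wrist_force: [2.0, -0.2, 2.7]
finger_gap: 46.1
```

```bash
python3 - <<'E'
from h import *
s=read_state();d=s["eef_pos"][:2]-C;print(s["wrist_force"],s["moment"],s["finger_gap"],d@U,d@V)
plan([*(C+54*U),s["eef_pos"][2]],Y,3,1)
p,w=cloud("wrist","pics/w6.png")
E
```

```text
[ 2.02987328 -0.20502405  2.72606251] [ 0.10144966 -0.35808162 -0.02297217] 46.085283921319544 33.91588235436432 0.3419887662413238
dist 20.1 rot deg [ 0.2 -0.3  0.4] pos [ 578.9 -190.2  111.3]
0.0010, -0.0015, 0.0024, 0.0000, -0.0067, -0.0001, 1,
0.0010, -0.0015, 0.0024, 0.0000, -0.0067, -0.0001, 1,
0.0010, -0.0015, 0.0024, 0.0000, -0.0067, -0.0001, 1,
```

View pics/w6.png

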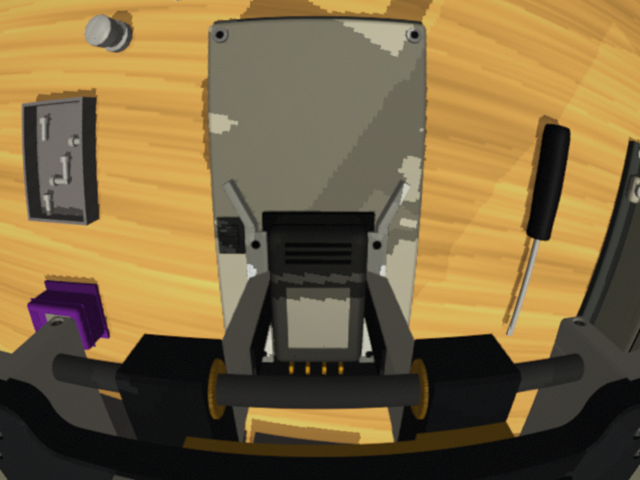

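Request:
{"name": "play_rows", "arguments": {
  "motion": [0,0,0,0,-0.006,0,1,0,0,0,0,-0.006,0,1,0,0,0,0,-0.004,0,1,0,0,0,0,-0.003,0,1,0,0,0,0,0,0,1]
}}

```text
clock: 7.85
eef_pos: [598.2, -186.9, 111.4]
eef_rot: [-2.179, 1.563, -0.439]
wrist_force: [0.7, -0.2, 1.9]
finger_gap: 46.0
```

```bash
python3 - <<'E'
from h import *
s=read_state();d=s["eef_pos"][:2]-C;print(s["wrist_force"],s["moment"],s["finger_gap"],d@U,d@V)
p,w=cloud("wrist","pics/w7.png");cv2.imwrite("pics/w7c.png",p[60:400,180:460])
E
```

```text
[ 0.69512237 -0.15549398  1.90970699] [ 0.07614846 -0.11308841 -0.01064755] 45.967555752785366 53.490186105219095 0.3452274068756483
```

View pics/w7c.png

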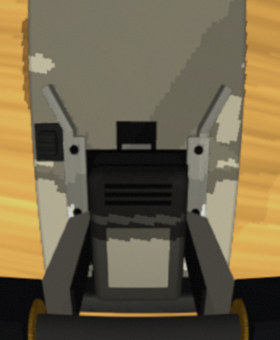

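The catch shows just behind the pack at crop (136,135). I creep on to the contact block.

Request:
{"name": "play_rows", "arguments": {
  "motion": [0,0,0,0,-0.0015,0,1,0,0,0,0,-0.0015,0,1,0,0,0,0,0,0,1]
}}

```text
clock: 8.2
eef_pos: [601.0, -186.4, 111.2]
eef_rot: [-2.164, 1.564, -0.423]
wrist_force: [0.4, 0.9, 1.2]
finger_gap: 45.9
```

```bash
python3 - <<'E'
from h import *
s=read_state();d=s["eef_pos"][:2]-C;print(s["wrist_force"],s["moment"],s["finger_gap"],d@U,d@V)
p,w=cloud("wrist","pics/w8.png");cv2.imwrite("pics/w8c.png",cv2.resize(p[150:300,220:420],None,fx=4,fy=4,interpolation=cv2.INTER_CUBIC))
E
```

```text
[0.4174311  0.87242681 1.15441251] [ 0.09279935 -0.29586885 -0.04086956] 45.87113386046263 56.38594578152762 0.3960050122160349
```

View pics/w8c.png

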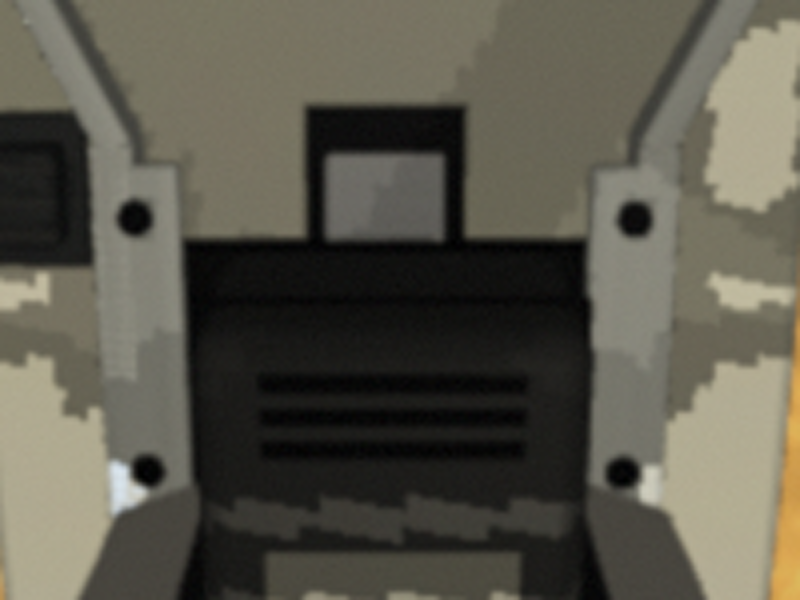

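Request:
{"name": "play_rows", "arguments": {
  "motion": [0,0,0,0,-0.0015,0,1,0,0,0,0,0,0,1]
}}

```text
clock: 8.45
eef_pos: [602.5, -186.1, 111.1]
eef_rot: [-2.137, 1.564, -0.396]
wrist_force: [0.2, 0.3, 0.3]
finger_gap: 45.6
```

Request:
{"name": "play_rows", "arguments": {
  "motion": [0,0,0,0,-0.0015,0,1,0,0,0,0,0,0,1]
}}

```text
clock: 8.65
eef_pos: [603.1, -186.0, 111.0]
eef_rot: [-2.322, 1.566, -0.582]
wrist_force: [1.5, -0.2, -1.0]
finger_gap: 46.1
```

```bash
python3 - <<'E'
from h import *
s=read_state();d=s["eef_pos"][:2]-C;print(s["wrist_force"],s["moment"],s["finger_gap"],d@U,d@V)
p,w=cloud("wrist","pics/w9.png");cv2.imwrite("pics/w9c.png",cv2.resize(p[150:300,220:420],None,fx=4,fy=4,interpolation=cv2.INTER_CUBIC))
E
```

```text
[ 1.49847868 -0.19673252 -0.99593357] [ 0.15118242 -0.25608841  0.02087518] 46.07514578294428 58.50657704526531 0.4483596448920202
```

View pics/w9c.png

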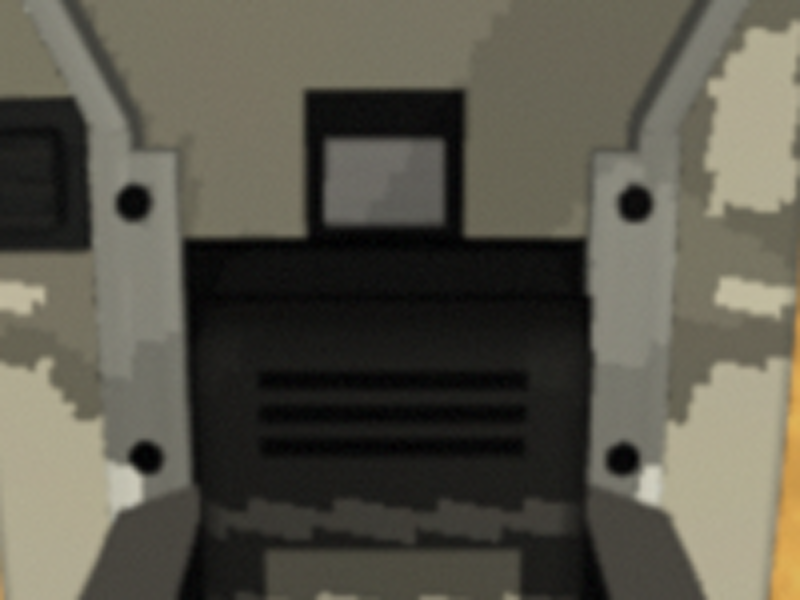

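Request:
{"name": "play_rows", "arguments": {
  "motion": [0,0,0,0,-0.002,0,1,0,0,0,0,0,0,1]
}}

```text
clock: 8.9
eef_pos: [603.8, -185.9, 110.6]
eef_rot: [3.117, 1.568, -1.426]
wrist_force: [1.2, 1.4, 0.5]
finger_gap: 46.2
```

```bash
python3 - <<'E'
from h import *
s=read_state();d=s["eef_pos"][:2]-C;print(s["wrist_force"],s["finger_gap"],d@U,d@V)
p,w=cloud("wrist","pics/w10.png");cv2.imwrite("pics/w10c.png",cv2.resize(p[150:300,220:420],None,fx=4,fy=4,interpolation=cv2.INTER_CUBIC))
c=w[180:215,298:336]
print(c[::3,19].round(1))
d=c[...,:2]-C
print("lid",np.nanmedian(w[160:170,280:330,2]))
E
```

```text
[1.24662809 1.38730275 0.52591142] 46.225770749268285 59.21269033798043 0.44116121957065424
[[ 550.8 -194.9   89.7]
 [ 552.4 -194.6   90.2]
 [ 553.9 -194.3   91. ]
 [ 555.4 -194.1   91.6]
 [ 556.9 -193.8   92.3]
 [ 558.3 -193.6   93.5]
 [ 559.8 -193.3   94.1]
 [ 561.1 -193.1   95.9]
 [ 562.9 -192.8   94.8]
 [ 565.6 -192.3   90.1]
 [ 566.  -192.2   95.7]
 [ 566.  -192.2  102.5]]
lid 90.10693563018515
```

View pics/w10c.png

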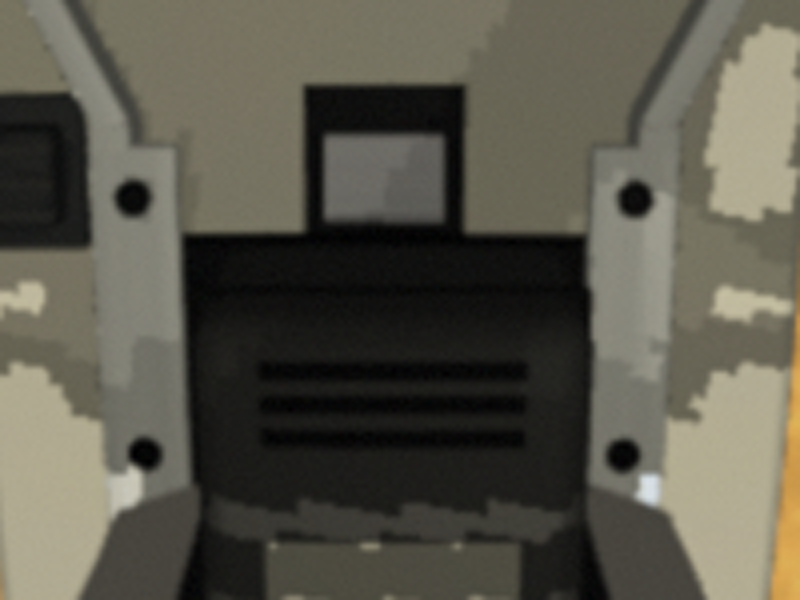

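The catch is up: its edge is at z≈95.5 against the lid at 90, with the pack's rear about 3 mm beyond it and the pack against the block. I release and lift.

Request:
{"name": "play_rows", "arguments": {
  "motion": [0,0,0,0,0,0,-0.5,0,0,0,0,0,0,-0.5,0,0,0,0,0,0,-0.5,0,0,0,0,0,0,-0.5,0,0,0,-0.005,0,0,-0.5,0,0,0,-0.015,0,0,-0.5,0,0,0,-0.03,0,0,-0.5,0,0,0,-0.03,0,0,-0.5,0,0,0,-0.03,0.02,0,-0.5,0,0,0,-0.01,0.03,0,-0.5,0,0,0,0,0.03,0,-0.5,0,0,0,0,0,0,-0.5]
}}

```text
clock: 10.15
eef_pos: [523.1, -198.9, 243.3]
eef_rot: [-2.367, 1.562, -0.625]
wrist_force: [-0.3, 0.4, -0.5]
finger_gap: 70.8
```

```bash
python3 - <<'E'
from h import *
s=read_state();print(s["clock"],s["wrist_force"],s["finger_gap"],s["eef_pos"])
p,w=cloud("wrist","pics/w11.png")
z=w[...,2];a=(w[...,:2]-C)@U;b=(w[...,:2]-C)@V
T=(z>127)&(z<136)&(a>0)&(a<100)&(abs(b)<40)
print("top",T.sum(),rect(np.stack([a[T],b[T]],1)),np.median(z[T]))
M=(abs(b)<4)&(a>0)&(a<26)
o=np.argsort(a[M]);print([(round(float(x),1),round(float(y),1)) for x,y in zip(a[M][o][::12],z[M][o][::12])])
cv2.imwrite("pics/w11c.png",p)
p,w=cloud("side","pics/s11.png");cv2.imwrite("pics/s11c.png",cv2.resize(p[140:340,280:480],None,fx=3,fy=3,interpolation=cv2.INTER_CUBIC))
E
```

```text
10.15 [-0.34517912  0.36146361 -0.52863573] 70.84694890048574 [ 523.13397587 -198.92541916  243.32498005]
top 3540 (array([56. ,  1.3]), array([71.5, 46.1]), 0.3) 132.1204439614756
[(0.0, 89.3), (1.5, 90.8), (2.7, 90.3), (3.8, 89.8), (5.8, 89.9), (6.5, 90.6), (7.9, 89.6), (9.1, 91.6), (10.1, 91.8), (11.2, 94.2), (12.7, 92.7), (13.7, 92.7), (15.1, 94.5), (16.6, 93.3), (18.4, 93.9), (20.0, 112.3), (20.3, 114.0), (20.4, 91.2), (20.6, 129.0), (20.7, 105.9), (20.8, 112.7), (20.9, 107.7), (21.0, 102.6), (21.1, 123.4), (21.2, 109.4), (21.3, 99.4), (21.4, 101.7), (21.5, 124.7), (22.3, 131.3), (23.4, 131.2), (24.4, 133.1), (25.7, 132.4)]
```

View pics/w11.png

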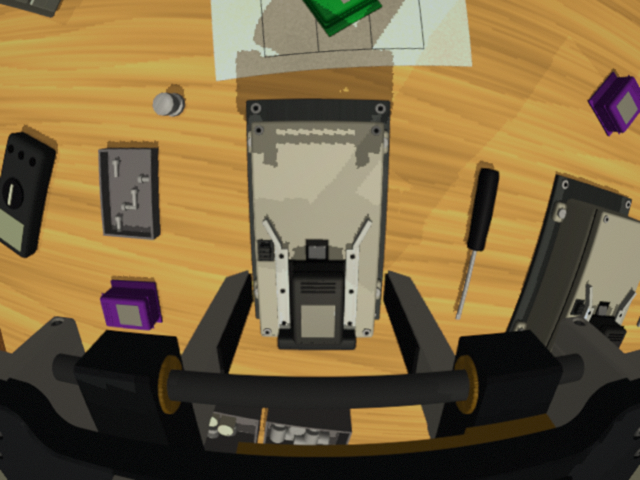

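View pics/s11c.png

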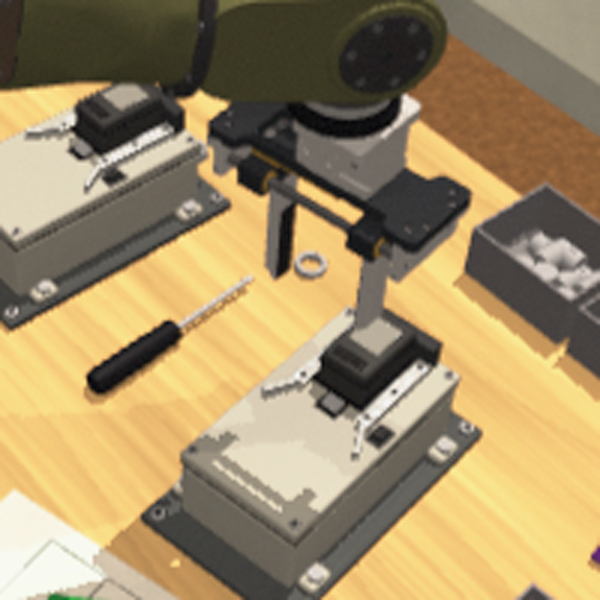

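The pack sits in the shoe against the contact block, with the catch standing up behind it at about (317,248) in the wrist view. It matches the finished one, and the gripper is clear.

```bash
python3 -c "
from cell import *
print(sign_off(), read_state()['clock'])"
```

```text
the job is handed in; nothing more can be done
the job is handed in; nothing more can be done
```

The loose pack on housing_a is latched in its shoe. I gripped it lightly (12 N), squared it to the shoe and slid it along the lid under the lips to the contact block. I then released it, lifted clear and handed the job in at about 10 s.

Last checks:
- **Pack position:** after release the pack's centre is 56.0 mm along the housing, against 55 ± 1.3 mm for home. It is square to the shoe within 0.3° and flat, with its top at 132 mm.
- **Catch:** the depth picture taken just before release showed the catch edge about 5.5 mm above the lid, with the pack's rear about 3 mm past it. The wider picture after release read 4 to 4.5 mm, coarser but also consistent with it being up.
- **Forces:** no force above about 3 N was read at the wrist at the end of any move. The force when the pack met the block was small, so I judged that contact from the motion stalling and the gap behind the pack.
- **One disagreement:** the wrist reading put the pack 1.3 mm off the shoe's middle line. That is within the 2 mm of side play and the camera calibration error.
- **Other things on the bench:** the arm was steered clear of them, and what showed in the last pictures looked undisturbed. I did not measure them again.

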